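# Reset the viewing lamp's iris to the orange mark

### The job

Push the blue-posted lever of the viewing lamp's iris ring all the way to its closed stop beside the black block, then push it back round until its red pointer stands on the orange mark of the scale, and leave it there. Push gently with the fingers, without pinching the lever, and leave the dish, tube stand, pot, racks and pen where they are.

Things in the scene. Friction and masses are not known exactly. Their poses are not given: they have to be found in the camera images.
- iris (a joint): turn of the iris ring and its lever on the viewing lamp, rad: 0 = closed, the lever at its stop beside the black block; grows counterclockwise seen from above up to 2.44 (fully open, beside the white block). Friction alone holds it (about 1.5 N at the post moves it); it stays where it is left, with no spring.
- ring_axis (a point): point on the vertical turning axis of the iris ring, 79 mm above the table, level with the middle of the lever's post. The lamp is a grey box, 240 x 270 mm, top 50 mm above the table, fixed to the table, turned up to 0.4 rad either way. On it lies the dark steel ring, diameter 104 mm, top 62 mm above the table, round a white glass of 72 mm diameter. The point's x axis points along the lamp, from its scale side (which faces the robot) to its back.
- lever_post (a point): centre of the upright blue post on the lever, 14 mm in diameter, top 98 mm above the table, bottom 60 mm; its axis is 88 mm from the ring's axis. The lever's flat arm (12 mm wide, 57 to 62 mm above the table) runs out from the ring to the post and ends 100 mm from the ring's axis. The black and the white stop blocks stand on the lamp top just past the two ends of the lever's travel, 14 mm wide, 64 to 88 mm from the ring's axis and 64 mm above the table at their tops.
- pointer (a point): tip of the thin red pointer (3 mm wide) at the end of the lever, on the same ray from the axis as the post, 110 mm from the ring's axis, 60 mm above the table, just over the scale.
- orange_mark (a point): the orange mark on the scale, a flat strip 12 mm wide along the arc and 30 mm long outwards, lying on the lamp's top (51 mm above the table); this point is on its middle line, 110 mm from the ring's axis, where the pointer's tip should come. It lies 0.6 to 2.1 rad counterclockwise from the closed stop.
- dish: covered clear dish, 60 mm diameter, 13 mm high, loose on the lamp's glass, top about 77 mm above the table; origin at the centre of its underside
- tube_stand: green block 45 x 45 x 30 mm with one purple-capped tube standing in it, 96 mm high in all, loose beside the lamp; origin at the centre of its underside
- pot: specimen pot with yellow cap, 44 mm diameter, 55 mm high, loose beside the lamp; origin at the centre of its underside
- tube_rack: loose white rack full of capped tubes, 96 x 138 mm, 99 mm high; origin at the centre of its underside
- green_rack: loose empty green rack, 125 x 195 x 45 mm; origin at the centre of its underside
- pen: loose blue and green pen, 125 x 9 x 9 mm, lying on the back edge of the lamp's top; origin at the centre of its underside

How it is judged:
By the outcome, as a careful person would: the job done as asked, in the order asked, and still so for the second after the job is handed in, with the robot touching nothing.
It also fails if it takes over 58 s, if anything falls off the work surface, if the arm or the gripper's body presses on something with over 40 N, if the wrist force passes 120 N, or if a joint passes its speed limit or range.

### The arm

A 6-joint arm with a two-finger parallel gripper is mounted at the origin on the work surface. World frame = base frame: x ahead of the robot, y to its left, z up, the work surface at z = 0. Lengths are in mm, angles in rad, forces in N, time in s.
With the tool pointing down it reaches from about 400 to 925 mm from the base axis. Payload 12.5 kg.
Tool frame: the origin (TCP) lies at the very end of the fingers, on their centre line; the grasp point (between the pads) lies 19 mm behind it; z points along the fingers, y is the line along which they close (so a half turn about z gives the same grasp; the last joint's range is limited). The gripper opens to 95 mm and grips with 3 to 60 N. Pads are 20 mm wide; open, the fingers measure 119 mm over their backs; the gripper's body (75 mm by 180 mm) begins 59 mm behind the grasp point.
Start: joints at [1.185, 0.491, 1.559, -0, 1.092, -0.106], TCP at [172.585, 600.717, 214.661] pointing down, gripper open.
Joint ranges: [-3.1, 3.1], [-0.84, 2.19], [0.05, 2.79], [-1.13, 4.28], [0.06, 2.93], [-2.69, 2.69]. Speed limits (rad/s): [2.22, 2.22, 2.79, 3.14, 3.14, 3.14].

### API

Orientations are given as a unit quaternion [w, x, y, z].
In Python, from station import readout, camera, order gives the robot as it stands.
- The arm moves only by the tool step_arm, never from a script. Its argument "motion" is text: rows parted by semicolons, each of 6 numbers parted by spaces: the shift along the tool's x, y, z scaled (see below), then the turn, a rotation vector about the tool's x, y, z scaled (see below). In form: tx ty tz ax ay az; .... A call has 1 to 5 rows; each row shifts and turns the commanded pose from where the row before left it, along the tool's axes as they then stand; what a row does not reach is not made up. The controller multiplies each number of a shift by 50 cm and each number of a turn by 90 degrees. A row lasts 1/8 s, in which the tool goes at most 62.5 mm and 10.7 degrees, less where a joint would pass 70% of its speed; a pose out of reach is approached as far as the arm can. A call with a number of a shift or a turn outside -1 to 1 is refused whole. A call with a gripper value outside its range is refused whole. "jaw" is the opening in per cent of the stroke, from 0 (shut) to 100 (fully open), set as the call begins (left out, the last holds). The fingers move at their own pace and stop on an object; "grip_force" is the grip in N (left out, the last holds). Time passes only in rows, so rows that do not move let the fingers close. It gives the time, the measured TCP pose, the force, the opening and the grip force at its end, in the units of the state.
- readout.get_obs(): the state, without advancing time (a new reading comes with each control period).
- camera(name): name is "scene" or "top" or "wrist"; returns a dict with "image" (420x560x3 uint8, red, green, blue), "range_z" (420x560 float32, mm along the optical axis (not along the pixel's ray), 0 where there is no reading), "mtx" (3x3 intrinsics, pixels), "R" (3x3) and "t" (3): a world point X has camera coordinates R X + t; the wrist camera has in their place "mount" (4x4, takes a point from camera to tool coordinates, whose origin is the TCP and whose axes are the flange's). Camera axes: x right, y down, z forward; pixel columns grow to the right and rows downward; lengths in mm; the calibration is good to about 2 mm. The wrist camera is an equidistant fisheye: a pixel r from the principal point sees the ray r / f radians off the axis. A picture is of the moment at which its call begins: read the wrist's pose just before it.
- order.finish_job(): hands the job in; it is judged then, once.
The state is a dict: "clock": time; "q": joint angles; "joint_vel": joint speeds; "effort": joint torques, N m; "eef_pos": TCP position; "orientation": TCP orientation; "force": force on the tool from outside, world axes, zero at the start; "ft_torque": the same for the moment, N m; "finger_gap": finger opening in mm; "grip_force": force on a finger pad.
Only numpy, scipy, OpenCV 4.12 (cv2) and the standard library are available. Lean on these libraries where they do the work, as an engineer would, in place of code of your own. Each camera call takes 0.05 s, during which the arm holds its last target. There are 200 camera calls.

## Working session

There is one attempt and no reset: what is moved stays moved. The work goes in short steps, Python scripts to look and compute and a tool call to move; the robot and the scene stay as the last step left them, time stands still between calls to the robot, and variables do not carry over. Pictures are saved under pics/ and viewed, at most 10 in all, crops included, and the job is handed in when it is done.

Besides the shell and the picture viewer there is one more tool, called after "Emit:" as a command line: name --argument value ..., lists and objects as JSON in quotes. step_arm: Moves the arm, as the interface text tells. Its arguments: {"type":"object","properties":{"motion":{"type":"string"},"jaw":{"type":"number"},"grip_force":{"type":"number"}},"required":["motion"]}

```bash
mkdir -p pics
python3 - <<'E'
from station import readout,camera
import cv2,numpy as np,pickle
o=readout.get_obs();print(o)
for n in("top","scene"):
    c=camera(n);pickle.dump(c,open(n+".pkl","wb"));cv2.imwrite(f"pics/{n}1.png",c["image"][:,:,::-1]);print(n,c["mtx"],c["R"],c["t"])
E
```

```text
{'clock': 0.0, 'q': array([ 1.18542247e+00,  4.91552119e-01,  1.55947266e+00, -9.38703463e-06,
        1.09169636e+00, -1.05575915e-01]), 'joint_vel': array([-0.00138217, -0.00033594,  0.00218199, -0.00016899,  0.0001447 ,
       -0.00017417]), 'effort': array([ 6.06727172e-04, -6.12658238e+01, -2.58184111e+01,  6.92920899e-02,
        4.81616892e-02, -9.06481546e-05]), 'eef_pos': array([172.47040639, 600.46674866, 214.05838009]), 'orientation': array([-1.33081311e-04,  1.39440904e-01,  9.90230234e-01, -5.48338831e-04]), 'force': array([ 0.84552841, -0.69107068, -0.08943742]), 'ft_torque': array([ 0.03427271,  0.0219765 , -0.02248571]), 'grip_force': 0.0, 'finger_gap': 94.93149004040842}
top [[503.31827641   0.         284.02807534]
 [  0.         503.31827641 209.86725582]
 [  0.           0.           1.        ]] [[ 0.01855924 -0.99972284 -0.0144846 ]
 [-0.99636973 -0.01728926 -0.08335734]
 [ 0.0830838   0.01597907 -0.99641445]] [  -8.43267496  602.89382785 1437.31685208]
scene [[404.17369999   0.         280.94032931]
 [  0.         404.17369999 213.12572293]
 [  0.           0.           1.        ]] [[ 0.35676232  0.93418331 -0.00471108]
 [ 0.67704237 -0.26202897 -0.68771684]
 [-0.64368803  0.24216186 -0.72596374]] [-190.487507   -349.26517098 1541.1195562 ]
```

View pics/top1.png

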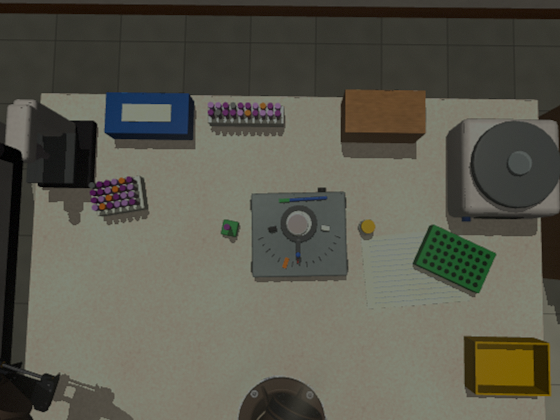

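View pics/scene1.png

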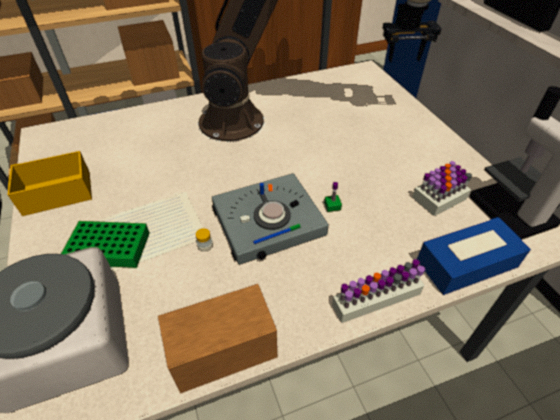

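Run:
```python
import cv2,pickle
c=pickle.load(open("top.pkl","rb"))
im=c["image"][180:285,230:370,::-1]
cv2.imwrite("pics/crop1.png",cv2.resize(im,None,fx=5.5,fy=5.5,interpolation=cv2.INTER_CUBIC))
```

```text
(no output)
```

View pics/crop1.png

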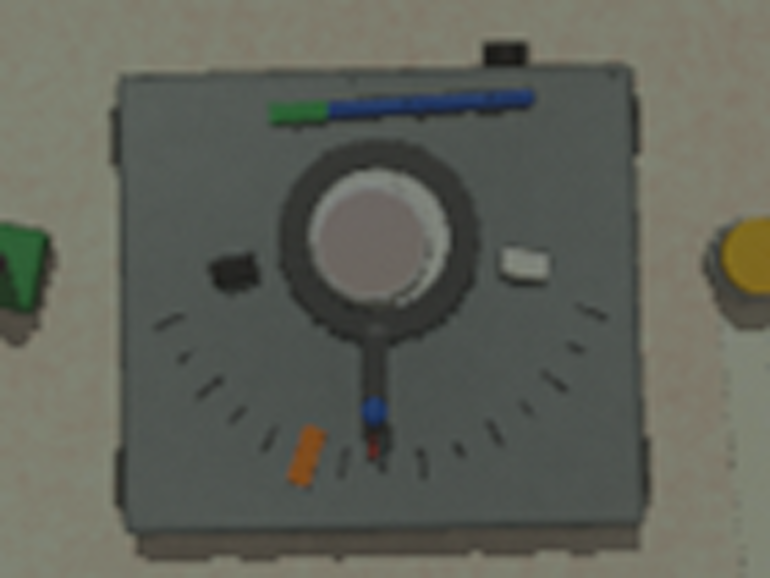

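The enlarged crop shows the ring centre at about (380,242), the blue post (375,411), the pointer tip (374,460), the orange mark's middle (306,457), the black block (235,272) and the white block (525,264).

```bash
cat > h.py <<'E'
import numpy as np
def ray(c,u,v,z):
    R,t=c["R"],c["t"];d=R.T@np.linalg.inv(c["mtx"])@[u,v,1];o=-R.T@t
    return o+d*(z-o[2])/d[2]
E
python3 - <<'E'
import pickle,numpy as np
from h import ray
c=pickle.load(open("top.pkl","rb"))
P={}
for n,u,v,z in[("ring",380,242,62),("post",375,411,98),("tip",374,461,60),("or",306,457,51),("black",235,272,64),("white",525,264,64),("c1",121,76,50),("c2",630,66,50),("c3",128,529,50),("c4",640,522,50),("dish",370,243,77),("stand",20,270,30),("pot",755,258,55)]:
    P[n]=ray(c,230+(u+.5)/5.5-.5,180+(v+.5)/5.5-.5,z)
    d=P[n]-P["ring"];print(n,P[n].round(1),"r",np.hypot(*d[:2]).round(1),"ang",np.arctan2(d[1],d[0]).round(3))
E
```

```text
ring [561.7 -40.3  62. ] r 0.0 ang 0.0
post [475.4 -38.7  98. ] r 86.3 ang 3.123
tip [449.8 -39.1  60. ] r 112.0 ang 3.131
or [450.9  -4.2  51. ] r 116.5 ang 2.826
black [544.9  33.8  64. ] r 76.0 ang 1.794
white [ 551.6 -114.7   64. ] r 75.0 ang -1.705
c1 [646.6  95.9  50. ] r 160.5 ang 1.013
c2 [ 656.3 -168.9   50. ] r 159.6 ang -0.937
c3 [412.4  86.6  50. ] r 196.0 ang 2.437
c4 [ 421.  -176.1   50. ] r 195.5 ang -2.374
dish [560.3 -35.   77. ] r 5.5 ang 1.838
stand [545.4 148.2  30. ] r 189.2 ang 1.657
pot [ 557.3 -233.5   55. ] r 193.2 ang -1.594
```

Emit:
step_arm --motion "-0.104 -0.064 0 0 0 0;-0.104 -0.064 0 0 0 0;-0.104 -0.064 0 0 0 0;-0.104 -0.064 0 0 0 0;-0.104 -0.064 0 0 0 -0.17" --jaw 36

```text
clock: 0.72
eef_pos: [375.9, 377.7, 214.6]
orientation: [-0.0, 0.053, 0.999, -0.0]
force: [0.6, 0.6, -0.4]
finger_gap: 50.7
grip_force: 0.0
```

```bash
cat >> h.py <<'E'
from scipy.spatial.transform import Rotation as Ro
C=np.array([561.7,-40.3])
def state():
    from station import readout
    o=readout.get_obs();q=o["orientation"];R=Ro.from_quat([q[1],q[2],q[3],q[0]]).as_matrix()
    p=o["eef_pos"];d=p[:2]-C
    print("t",round(o["clock"],2),"p",p.round(1),"yaw",np.arctan2(R[1,0],R[0,0]).round(3)%6.2832,"r",np.hypot(*d).round(1),"th",(np.arctan2(d[1],d[0])%6.2832).round(3),"gap",round(o["finger_gap"],1),"F",o["force"].round(1),"grip",o["grip_force"],"tilt",R[2].round(3))
    return o,p,R
def to(pos,yaw,n):
    """equal-step rows to the pose; prints tool-frame rows in move units (turn first row convention: shift in axes at row start)"""
    o,p,R=state();y0=np.arctan2(R[1,0],R[0,0]);dy=(yaw-y0+np.pi)%(2*np.pi)-np.pi
    D=np.array(pos)-p
    for i in range(n):
        y=y0+dy*i/n;ex=np.array([np.cos(y),np.sin(y),0]);ey=np.array([np.sin(y),-np.cos(y),0])
        d=D/n/500;print("%.4f %.4f %.4f 0 0 %.4f"%(d@ex,d@ey,-d[2],-dy/n/(np.pi/2)),end=";")
    print()
def arc(th0,th1,r,z,n,cur=True):
    """rows along the ring arc with tool x kept radial"""
    o,p,R=state();a=th0;dt=(th1-th0)/n
    for i in range(n):
        P=C+r*np.array([np.cos(a+dt),np.sin(a+dt)]);p0=C+r*np.array([np.cos(a),np.sin(a)])
        d=(P-p0)/500;ex=np.array([np.cos(a),np.sin(a)]);ey=np.array([ex[1],-ex[0]])
        print("%.4f %.4f 0 0 0 %.4f"%(d@ex,d@ey,-dt/(np.pi/2)),end=";");a+=dt
    print()
E
python3 -c "
from h import *
to([475,-39,150],3.127,10)"
```

```text
t 0.72 p [375.9 377.7 214.6] yaw 3.035 r 457.4 th 1.989 gap 50.7 F [ 0.6  0.6 -0.4] grip 0.0 tilt [ 0. -0. -1.]
-0.0286 -0.0808 0.0129 0 0 -0.0058;-0.0278 -0.0810 0.0129 0 0 -0.0058;-0.0271 -0.0813 0.0129 0 0 -0.0058;-0.0263 -0.0815 0.0129 0 0 -0.0058;-0.0256 -0.0818 0.0129 0 0 -0.0058;-0.0248 -0.0820 0.0129 0 0 -0.0058;-0.0241 -0.0822 0.0129 0 0 -0.0058;-0.0233 -0.0824 0.0129 0 0 -0.0058;-0.0226 -0.0826 0.0129 0 0 -0.0058;-0.0218 -0.0828 0.0129 0 0 -0.0058;
```

Emit:
step_arm --motion "-0.028 -0.081 0.013 0 0 -0.006;-0.028 -0.081 0.013 0 0 -0.006;-0.027 -0.081 0.013 0 0 -0.006;-0.026 -0.081 0.013 0 0 -0.006;-0.026 -0.082 0.013 0 0 -0.006"

```text
clock: 1.35
eef_pos: [423.7, 169.8, 181.9]
orientation: [-0.0, 0.031, 1.0, 0.0]
force: [0.4, -0.0, -0.1]
finger_gap: 34.1
grip_force: 0.0
```

Emit:
step_arm --motion "-0.025 -0.082 0.013 0 0 -0.006;-0.024 -0.082 0.013 0 0 -0.006;-0.023 -0.082 0.013 0 0 -0.006;-0.023 -0.082 0.013 0 0 -0.006;-0.022 -0.083 0.013 0 0 -0.006"

```text
clock: 1.98
eef_pos: [473.3, -38.2, 149.3]
orientation: [-0.0, 0.007, 1.0, 0.0]
force: [0.5, 0.0, 0.5]
finger_gap: 34.1
grip_force: 0.0
```

Emit:
step_arm --motion "0 0 0 0 0 0;0 0 0 0 0 0"

```text
clock: 2.22
eef_pos: [472.9, -36.4, 149.5]
orientation: [-0.0, 0.008, 1.0, 0.0]
force: [-0.8, 0.1, 0.6]
finger_gap: 34.2
grip_force: 0.0
```

```bash
python3 -c "
from h import *
from station import camera
import cv2
to([474,-39,73],3.127,5)
c=camera('wrist');print(c['mtx'],c['mount'])
cv2.imwrite('pics/w1.png',cv2.resize(c['image'][:,:,::-1],(800,600)))
import pickle;pickle.dump(c,open('w1.pkl','wb'))"
```

```text
t 2.23 p [472.9 -36.4 149.5] yaw 3.126 r 88.9 th 3.098 gap 34.2 F [-0.8  0.1  0.6] grip 0.0 tilt [ 0.001  0.    -1.   ]
-0.0005 -0.0010 0.0306 0 0 -0.0002;-0.0005 -0.0010 0.0306 0 0 -0.0002;-0.0005 -0.0010 0.0306 0 0 -0.0002;-0.0005 -0.0010 0.0306 0 0 -0.0002;-0.0005 -0.0010 0.0306 0 0 -0.0002;
[[325.1922621    0.         281.519756  ]
 [  0.         325.1922621  211.22954841]
 [  0.           0.           1.        ]] [[-1.61125986e-03 -9.60702146e-01 -2.77576638e-01  7.82704848e+01]
 [ 9.99998677e-01 -1.61023262e-03 -2.31661409e-04 -1.74394519e-01]
 [-2.24405343e-04 -2.77576643e-01  9.60703470e-01 -1.70702141e+02]
 [ 0.00000000e+00  0.00000000e+00  0.00000000e+00  1.00000000e+00]]
```

View pics/w1.png

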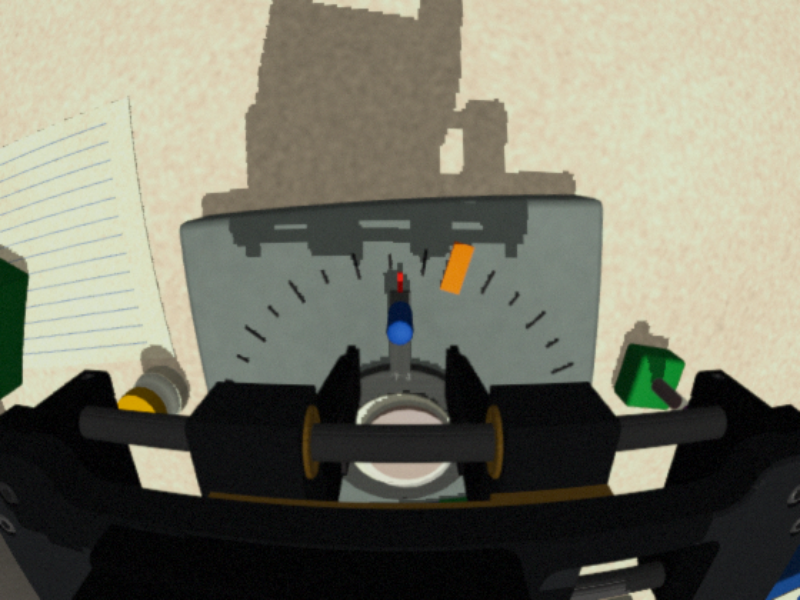

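The wrist view shows the post top (400,332) centred between the fingers, the pointer tip at about (400,274) and the orange mark at about (457,268). I'm lowering the fingers around the post.

Emit:
step_arm --motion "-0.001 -0.001 0.031 0 0 0;-0.001 -0.001 0.031 0 0 0;0 -0.001 0.031 0 0 0;0 -0.001 0.031 0 0 0;0 -0.001 0.029 0 0 0"

```text
clock: 2.9
eef_pos: [474.1, -38.2, 72.8]
orientation: [0.0, 0.007, 1.0, 0.0]
force: [0.1, -0.1, -0.3]
finger_gap: 34.5
grip_force: 0.0
```

```bash
python3 -c "
from h import *
arc(3.12,1.85,88,73,24)"
```

```text
t 2.9 p [474.1 -38.2  72.8] yaw 3.128 r 87.6 th 3.118 gap 34.5 F [ 0.1 -0.1 -0.3] grip 0.0 tilt [-0.  0. -1.]
-0.0002 0.0093 0 0 0 0.0337;-0.0002 0.0093 0 0 0 0.0337;-0.0002 0.0093 0 0 0 0.0337;-0.0002 0.0093 0 0 0 0.0337;-0.0002 0.0093 0 0 0 0.0337;-0.0002 0.0093 0 0 0 0.0337;-0.0002 0.0093 0 0 0 0.0337;-0.0002 0.0093 0 0 0 0.0337;-0.0002 0.0093 0 0 0 0.0337;-0.0002 0.0093 0 0 0 0.0337;-0.0002 0.0093 0 0 0 0.0337;-0.0002 0.0093 0 0 0 0.0337;-0.0002 0.0093 0 0 0 0.0337;-0.0002 0.0093 0 0 0 0.0337;-0.0002 0.0093 0 0 0 0.0337;-0.0002 0.0093 0 0 0 0.0337;-0.0002 0.0093 0 0 0 0.0337;-0.0002 0.0093 0 0 0 0.0337;-0.0002 0.0093 0 0 0 0.0337;-0.0002 0.0093 0 0 0 0.0337;-0.0002 0.0093 0 0 0 0.0337;-0.0002 0.0093 0 0 0 0.0337;-0.0002 0.0093 0 0 0 0.0337;-0.0002 0.0093 0 0 0 0.0337;
```

Emit:
step_arm --motion "-0.0003 0.0093 0 0 0 0.0337;-0.0003 0.0093 0 0 0 0.0337;-0.0003 0.0093 0 0 0 0.0337;-0.0003 0.0093 0 0 0 0.0337;-0.0003 0.0093 0 0 0 0.0337"

```text
clock: 3.52
eef_pos: [477.5, -15.6, 73.0]
orientation: [-0.0, 0.14, 0.99, -0.0]
force: [-0.6, -1.1, -1.0]
finger_gap: 34.3
grip_force: 0.8
```

Emit:
step_arm --motion "-0.0003 0.0093 0 0 0 0.0337;-0.0003 0.0093 0 0 0 0.0337;-0.0003 0.0093 0 0 0 0.0337;-0.0003 0.0093 0 0 0 0.0337;-0.0003 0.0093 0 0 0 0.0337"

```text
clock: 4.15
eef_pos: [486.5, 5.7, 73.0]
orientation: [-0.001, 0.269, 0.963, -0.0]
force: [-1.9, -1.2, 0.2]
finger_gap: 34.1
grip_force: 0.9
```

```bash
python3 -c "
from h import *
state()"
```

```text
t 4.15 p [486.5   5.7  73. ] yaw 2.596 r 88.1 th 2.593 gap 34.1 F [-1.9 -1.2  0.2] grip 0.9139655716717243 tilt [ 0.001 -0.    -1.   ]
```

Tracking well with a light contact force.

Emit:
step_arm --motion "-0.0003 0.0093 0 0 0 0.0337;-0.0003 0.0093 0 0 0 0.0337;-0.0003 0.0093 0 0 0 0.0337;-0.0003 0.0093 0 0 0 0.0337;-0.0003 0.0093 0 0 0 0.0337"

```text
clock: 4.78
eef_pos: [501.0, 23.7, 72.9]
orientation: [-0.001, 0.394, 0.919, -0.0]
force: [-2.0, -0.9, 1.0]
finger_gap: 33.9
grip_force: 0.9
```

Emit:
step_arm --motion "-0.0003 0.0093 0 0 0 0.0337;-0.0003 0.0093 0 0 0 0.0337;-0.0003 0.0093 0 0 0 0.0337;-0.0003 0.0093 0 0 0 0.0337"

```text
clock: 5.28
eef_pos: [515.8, 35.0, 72.9]
orientation: [-0.001, 0.489, 0.872, -0.0]
force: [-2.3, 1.3, 0.8]
finger_gap: 34.1
grip_force: 1.0
```

Emit:
step_arm --motion "-0.0001 0.0046 0 0 0 0.017;-0.0001 0.0046 0 0 0 0.017"

```text
clock: 5.52
eef_pos: [520.2, 36.8, 73.0]
orientation: [-0.0, 0.512, 0.859, -0.0]
force: [-2.1, 1.0, -0.3]
finger_gap: 34.2
grip_force: 0.9
```

```bash
python3 -c "
from h import *
state()"
```

```text
t 5.53 p [520.2  36.8  73. ] yaw 2.067 r 87.5 th 2.064 gap 34.2 F [-2.1  1.  -0.3] grip 0.8756914548575878 tilt [ 0.    -0.001 -1.   ]
```

Emit:
step_arm --motion "-0.0001 0.0046 0 0 0 0.017;-0.0001 0.0046 0 0 0 0.017;-0.0001 0.0046 0 0 0 0.017;-0.0001 0.0046 0 0 0 0.017;-0.0001 0.0046 0 0 0 0.017"

```text
clock: 6.15
eef_pos: [531.2, 41.2, 73.1]
orientation: [-0.0, 0.569, 0.823, 0.0]
force: [-2.8, 0.8, -0.9]
finger_gap: 34.7
grip_force: 0.9
```

Emit:
step_arm --motion "0 0.004 0 0 0 0.015;0 0.004 0 0 0 0.015"

```text
clock: 6.4
eef_pos: [534.9, 42.5, 73.1]
orientation: [-0.0, 0.588, 0.809, 0.0]
force: [-3.1, 0.8, -0.6]
finger_gap: 34.7
grip_force: 0.9
```

Emit:
step_arm --motion "0 0.003 0 0 0 0.01;0 0.003 0 0 0 0.01"

```text
clock: 6.65
eef_pos: [537.7, 43.4, 73.1]
orientation: [-0.0, 0.6, 0.8, 0.0]
force: [-3.1, 1.4, -1.0]
finger_gap: 34.4
grip_force: 0.9
```

Emit:
step_arm --motion "0 0.003 0 0 0 0.01;0 0 0 0 0 0"

```text
clock: 6.9
eef_pos: [539.4, 43.8, 73.2]
orientation: [0.0, 0.606, 0.795, 0.0]
force: [-0.4, 1.3, -0.0]
finger_gap: 34.1
grip_force: 0.4
```

```bash
python3 -c "
from h import *
state()
from station import camera
import cv2,pickle
c=camera('wrist');pickle.dump(c,open('w2.pkl','wb'))
cv2.imwrite('pics/w2.png',cv2.resize(c['image'][:,:,::-1],(800,600)))"
```

```text
t 6.9 p [539.4  43.8  73.2] yaw 1.839 r 87.0 th 1.83 gap 34.1 F [-0.4  1.3 -0. ] grip 0.36500592716038227 tilt [-0.     0.001 -1.   ]
```

View pics/w2.png

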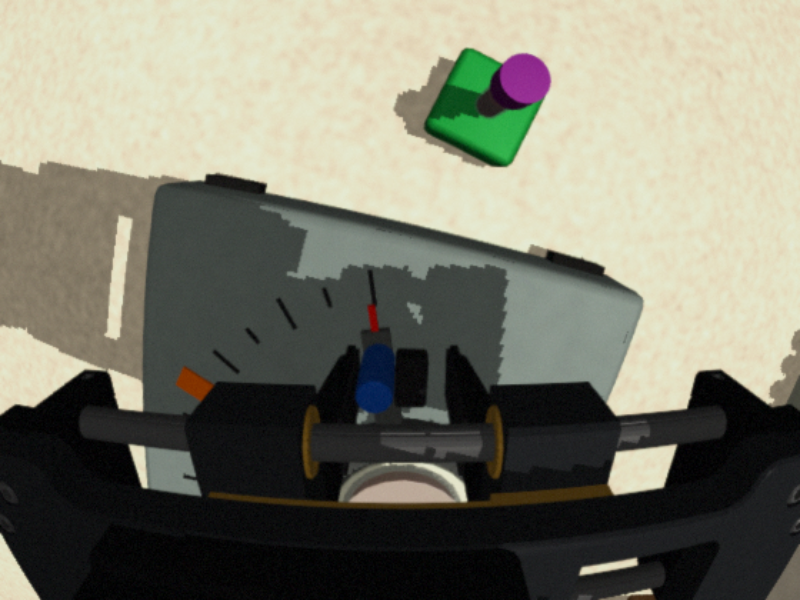

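The lever stands about 3 mm from the black block (arm edge x≈388, block edge x≈398), so it isn't at the stop yet. I'm continuing until the force rises.

Emit:
step_arm --motion "0 0.003 0 0 0 0.01;0 0.003 0 0 0 0.01;0 0 0 0 0 0"

```text
clock: 7.32
eef_pos: [540.2, 43.7, 72.9]
orientation: [-0.001, 0.618, 0.786, -0.002]
force: [-9.6, -8.7, 4.9]
finger_gap: 34.2
grip_force: 5.7
```

Emit:
step_arm --motion "0 0.003 0 0 0 0.01;0 0 0 0 0 0"

```text
clock: 7.58
eef_pos: [540.4, 43.6, 72.8]
orientation: [-0.002, 0.624, 0.781, -0.003]
force: [-15.1, -14.1, 8.8]
finger_gap: 34.8
grip_force: 8.9
```

```bash
python3 -c "
from h import *
state()
from station import camera
import cv2,pickle
c=camera('wrist');pickle.dump(c,open('w3.pkl','wb'))
cv2.imwrite('pics/w3.png',cv2.resize(c['image'][160:340,180:400,::-1],None,fx=3.3,fy=3.3,interpolation=2))"
```

```text
t 7.58 p [540.4  43.6  72.8] yaw 1.793 r 86.6 th 1.82 gap 34.8 F [-15.1 -14.1   8.8] grip 8.886485695838928 tilt [-0.    -0.007 -1.   ]
```

View pics/w3.png

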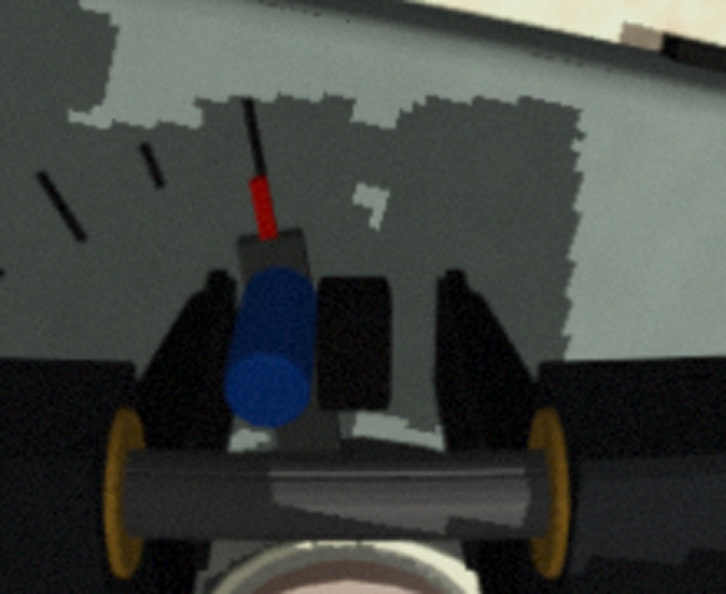

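The arm lies against the black block, with the pointer (262,180) on the end tick: the lever is at the closed stop. Next I push it back with the other finger.

Emit:
step_arm --motion "-0.0003 -0.0093 0 0 0 -0.0337;-0.0003 -0.0093 0 0 0 -0.0337;-0.0003 -0.0093 0 0 0 -0.0337;-0.0003 -0.0093 0 0 0 -0.0337;-0.0003 -0.0093 0 0 0 -0.0337"

```text
clock: 8.25
eef_pos: [522.1, 36.6, 73.3]
orientation: [0.0, 0.516, 0.857, 0.0]
force: [0.2, 0.5, -0.7]
finger_gap: 33.8
grip_force: 0.0
```

```bash
python3 -c "
from h import *
state()"
```

```text
t 8.25 p [522.1  36.6  73.3] yaw 2.058 r 86.5 th 2.046 gap 33.8 F [ 0.2  0.5 -0.7] grip 0.0 tilt [-0.001  0.001 -1.   ]
```

Emit:
step_arm --motion "0 -0.0093 0 0 0 -0.0337;0 -0.0093 0 0 0 -0.0337;0 -0.0093 0 0 0 -0.0337;-0.0002 -0.0093 0 0 0 -0.0337;-0.0002 -0.0093 0 0 0 -0.0337"

```text
clock: 8.88
eef_pos: [503.5, 23.5, 73.4]
orientation: [0.001, 0.398, 0.917, 0.0]
force: [1.6, 0.0, -0.1]
finger_gap: 35.0
grip_force: 0.7
```

Emit:
step_arm --motion "-0.0002 -0.0093 0 0 0 -0.0337;-0.0002 -0.0093 0 0 0 -0.0337;-0.0002 -0.0093 0 0 0 -0.0337;-0.0002 -0.0093 0 0 0 -0.0337;-0.0002 -0.0093 0 0 0 -0.0337"

```text
clock: 9.5
eef_pos: [488.7, 5.6, 73.4]
orientation: [0.001, 0.273, 0.962, 0.0]
force: [1.7, 0.3, 0.0]
finger_gap: 34.3
grip_force: 0.7
```

Emit:
step_arm --motion "-0.0003 -0.0093 0 0 0 -0.0337;-0.0003 -0.0093 0 0 0 -0.0337;-0.0003 -0.0093 0 0 0 -0.0337;-0.0001 -0.005 0 0 0 -0.018;0 0 0 0 0 0"

```text
clock: 10.12
eef_pos: [480.7, -9.1, 73.2]
orientation: [0.0, 0.183, 0.983, 0.0]
force: [-0.2, -0.6, 0.4]
finger_gap: 34.1
grip_force: 0.0
```

```bash
python3 -c "
from h import *
state()
from station import camera
import cv2,pickle
c=camera('wrist');pickle.dump(c,open('w4.pkl','wb'))
cv2.imwrite('pics/w4.png',cv2.resize(c['image'][150:330,180:400,::-1],None,fx=3.3,fy=3.3,interpolation=2))"
```

```text
t 10.12 p [480.7  -9.1  73.2] yaw 2.773 r 86.8 th 2.773 gap 34.1 F [-0.2 -0.6  0.4] grip 0.0 tilt [-0.  0. -1.]
```

View pics/w4.png

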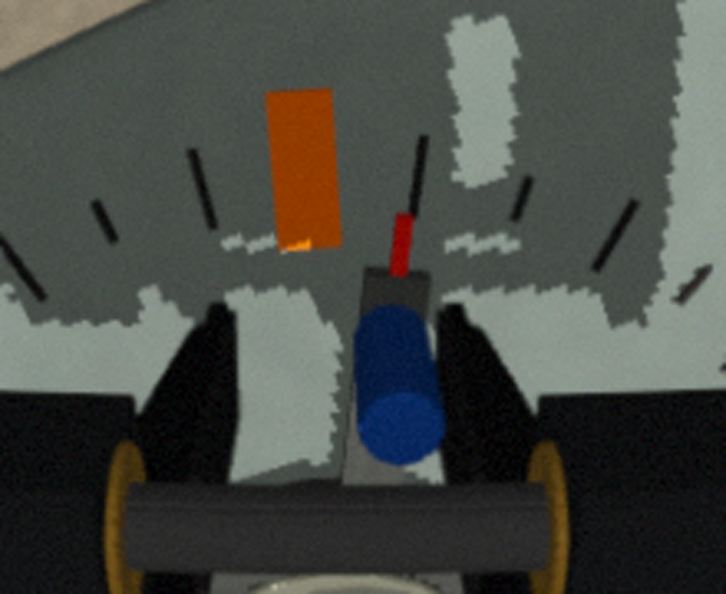

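The pointer tip is at (405,215), about 95 px short of the orange mark, whose middle line runs from (299,90) to (311,247). I'm computing the remaining angle.

```bash
cat >> h.py <<'E'
def wray(c,x,y,z,p,R,x0=180,y0=150,s=3.3):
    u=x0+(x+.5)/s-.5;v=y0+(y+.5)/s-.5;M=c["mtx"];f=M[0,0]
    a=np.array([u-M[0,2],v-M[1,2]]);r=np.hypot(*a);t=r/f
    d=np.append(a/r*np.sin(t),np.cos(t));m=c["mount"]
    o=R@m[:3,3]+p;d=R@m[:3,:3]@d
    return o+d*(z-o[2])/d[2]
def rep(c,pts,p,R,**k):
    for n,x,y,z in pts:
        P=wray(c,x,y,z,p,R,**k);d=P[:2]-C;print(n,P.round(1),"r",np.hypot(*d).round(1),"th",np.arctan2(d[1],d[0]).round(4)%6.2832)
E
python3 -c "
from h import *
import pickle
o,p,R=state();c=pickle.load(open('w4.pkl','rb'))
rep(c,[('tip',405,215,60),('base',399,275,60),('post',400,430,98),('or1',299,90,51),('or2',311,247,51)],p,R)"
```

```text
t 10.18 p [480.6  -9.   73.1] yaw 2.773 r 86.9 th 2.773 gap 34.5 F [-0.2 -0.   0.6] grip 0.0 tilt [ 0.  0. -1.]
tip [463.6  10.6  60. ] r 110.5 th 2.6628
base [474.    5.7  60. ] r 99.0 th 2.6591
post [ 4.841e+02 -1.000e-01  9.800e+01] r 87.3 th 2.6635
or1 [4.371e+02 4.000e-01 5.100e+01] r 131.1 th 2.8257
or2 [465.9  -8.6  51. ] r 101.0 th 2.8221
```

Emit:
step_arm --motion "-0.0003 -0.007 0 0 0 -0.025;-0.0003 -0.007 0 0 0 -0.025;-0.0003 -0.007 0 0 0 -0.025;-0.0001 -0.0045 0 0 0 -0.018;0 0 0 0 0 0"

```text
clock: 10.8
eef_pos: [477.1, -21.2, 73.1]
orientation: [-0.0, 0.111, 0.994, 0.0]
force: [0.3, 0.3, -0.4]
finger_gap: 34.1
grip_force: 0.0
```

```bash
python3 -c "
from h import *
state()
from station import camera
import cv2,pickle
c=camera('wrist');pickle.dump(c,open('w5.pkl','wb'))
cv2.imwrite('pics/w5.png',cv2.resize(c['image'][150:330,180:400,::-1],None,fx=3.3,fy=3.3,interpolation=2))"
```

```text
t 10.8 p [477.1 -21.2  73.1] yaw 2.919 r 86.8 th 2.92 gap 34.1 F [ 0.3  0.3 -0.4] grip 0.0 tilt [ 0.  0. -1.]
```

View pics/w5.png

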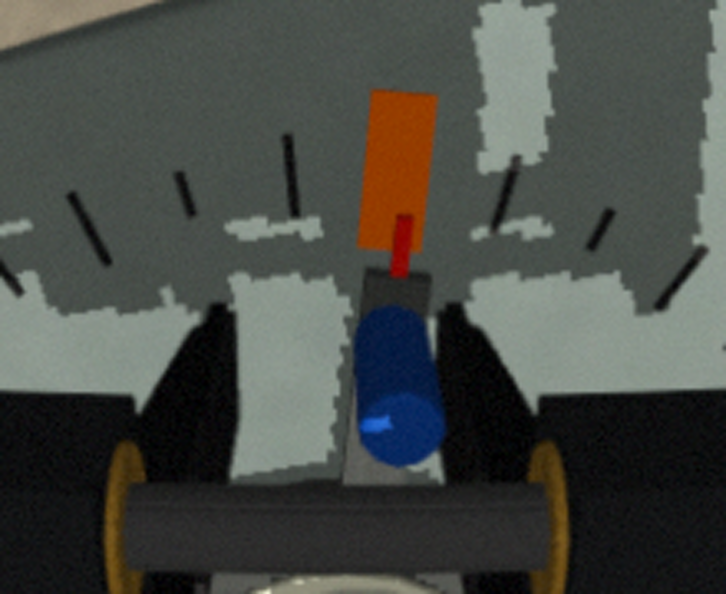

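The pointer tip (405,215) is on the mark, slightly right of its middle line ((404,92) to (390,248)).

```bash
python3 -c "
from h import *
import pickle
o,p,R=state();c=pickle.load(open('w5.pkl','rb'))
rep(c,[('tip',405,215,60),('base',399,275,60),('post',401,430,98),('or1',404,92,51),('or2',390,248,51)],p,R)"
```

```text
t 10.85 p [477.1 -21.2  73.1] yaw 2.919 r 86.8 th 2.92 gap 34.2 F [ 0.2 -0.3 -0. ] grip 0.0 tilt [ 0.  0. -1.]
tip [457.4  -4.3  60. ] r 110.3 th 2.8094
base [468.3  -7.7  60. ] r 98.9 th 2.8058
post [479.3 -11.8  98. ] r 87.2 th 2.8084
or1 [4.372e+02 3.000e-01 5.100e+01] r 131.0 th 2.826
or2 [465.9  -8.4  51. ] r 100.9 th 2.8204
```

Emit:
step_arm --motion "0 -0.0014 0 0 0 -0.005;0 -0.0014 0 0 0 -0.005;0 0 0 0 0 0"

```text
clock: 11.22
eef_pos: [476.8, -22.6, 73.1]
orientation: [0.0, 0.103, 0.995, 0.0]
force: [0.6, 0.9, -0.1]
finger_gap: 34.4
grip_force: 0.5
```

Emit:
step_arm --motion "0 0.006 0 0 0 0;0 0.006 0 0 0 0;0 0.006 0 0 0 0;0 0 0 0 0 0"

```text
clock: 11.72
eef_pos: [478.7, -13.5, 73.1]
orientation: [0.0, 0.103, 0.995, 0.0]
force: [-0.5, -0.0, 0.7]
finger_gap: 34.5
grip_force: 0.0
```

Emit:
step_arm --motion "0 0 -0.03 0 0 0;0 0 -0.03 0 0 0;0 0 -0.03 0 0 0;0 0 -0.03 0 0 0;0 0 0 0 0 0"

```text
clock: 12.35
eef_pos: [479.0, -13.8, 133.8]
orientation: [0.001, 0.103, 0.995, -0.0]
force: [0.2, -0.5, 0.2]
finger_gap: 34.2
grip_force: 0.0
```

```bash
python3 -c "
from h import *
state()
from station import camera
import cv2,pickle
c=camera('wrist');pickle.dump(c,open('w6.pkl','wb'))
cv2.imwrite('pics/w6.png',cv2.resize(c['image'][130:330,160:420,::-1],None,fx=3,fy=3,interpolation=2))"
```

```text
t 12.35 p [479.  -13.8 133.8] yaw 2.935 r 86.8 th 2.832 gap 34.2 F [ 0.2 -0.5  0.2] grip 0.0 tilt [-0.002  0.    -1.   ]
```

View pics/w6.png

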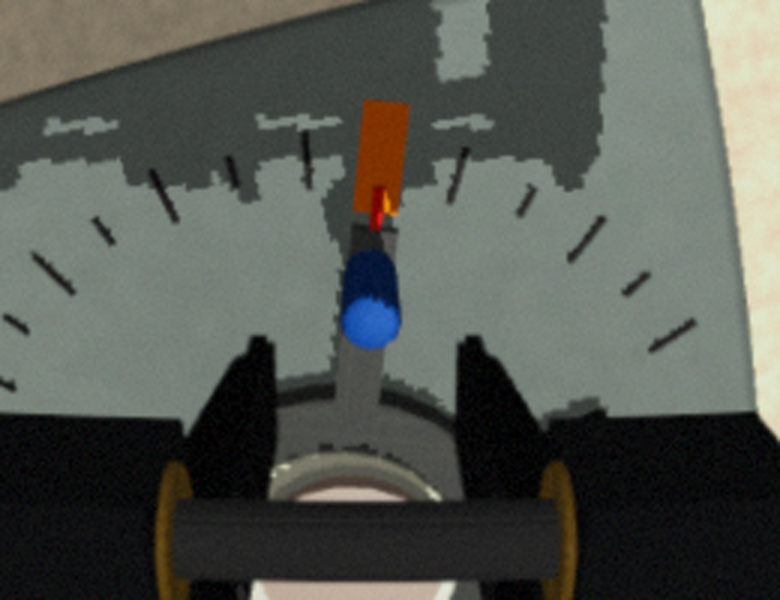

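The pointer tip (379,188) stands on the middle of the orange mark (middle line (386,101) to (377,212)), and the fingers are clear. I'll do one numeric check, then hand in.

```bash
python3 -c "
from h import *
import pickle
o,p,R=state();c=pickle.load(open('w6.pkl','rb'))
rep(c,[('tip',379.5,188,60),('post',371,322,98),('or1',386,101,51),('or2',377,212,51)],p,R,x0=160,y0=130,s=3)
from station import order
print(order.finish_job())"
```

```text
t 12.4 p [478.7 -13.8 133.2] yaw 2.935 r 87.1 th 2.832 gap 34.3 F [-0.   0.2 -0.7] grip 0.0 tilt [-0.001  0.    -1.   ]
tip [457.   -5.8  60. ] r 110.2 th 2.8231
post [478.3 -12.7  98. ] r 87.8 th 2.8218
or1 [4.366e+02 3.000e-01 5.100e+01] r 131.5 th 2.8276
or2 [465.4  -8.1  51. ] r 101.6 th 2.8187
the job is handed in; nothing more can be done
None
```

The lever went to its closed stop and back until the pointer stood on the orange mark (pointer 2.823 rad, mark about 2.823 rad in the last picture). The arm was lifted clear, and the job was handed in at 12.4 s.

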